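# Steady the swinging drain hook and hang the parts basket on it

### The job

Hang the washed-parts basket up to drain. Before you pick the basket up, bring the swinging hook of the drain stand to rest with a light touch of the fingers and let it hang free and still; then hang the basket by its bail in the hook, keeping it upright, and leave it hanging quietly. Do not disturb the loupe and the tin.

Things in the scene. Friction and masses are not known exactly. Their poses are not given: they have to be found in the camera images.
- drain_stand: Fixed stand, origin on the bench straight below the hook's pivot; x points back to the post, y along the pivot pin, z up. Drip tray 125 x 100 mm, 12 mm high, from x = -46 to +79 mm; 12 mm post at x = +66; 16 mm wide boom 294 to 306 mm above the bench from the post to x = -28, over the hook: a hand coming straight down hits it, so come in leaning, from the front (-x)
- pivot (a point): The hook's pivot pin under the boom, 285 mm above the bench; fixed; axes as the stand's
- hook_seat (a point): On the swinging hook, where the centre of a hung 4 mm bar lies: 84 mm below the pivot at rest. Hook: J of 4.4 mm steel wire in the stand's x-z plane, 91 mm long, 30 g. At rest, from the pivot: shank at x = 0 (11 mm thick barrel 20 to 36 mm down) to 40 mm down, bows back to x = +12.5 at 68 mm, bottom centre line 88.5 mm down. A bar drops in between x = -12 and +4 mm
- hook_tip (a point): End of the hook's upturned tip, on the hook: at rest 19 mm in front of the pivot (x = -19 mm) and 61 mm below it. Just below it the hook's lower bend (front at x = -13 mm, 82 mm below the pivot) is a good place for a light touch from the front; the bail must come in over the tip
- hook (a joint): Swing angle of the hook in rad about the pivot pin: 0 is seat straight below the pivot (it rests within 0.03 rad of 0), positive swings the lower end to the front (-x). Almost no friction: it swings at about 1.7 Hz, 0.3 to 0.6 rad either way at the start, and does not stop by itself; resting a finger lightly against it takes the swing out, and drawing the finger slowly away leaves it still
- basket_center (a point): Centre of the aluminium parts basket's box, 18 mm above its underside. Box 84 (x) x 34 (y) x 36 mm high, walls 3 mm, open top, about 90 g. A rigid 4 mm wire bail 41 mm wide over all stands over its middle in the y-z plane and peaks 90 mm above the underside. The same both ways round. Grip it across the 34 mm width 28 mm from the middle, so that the hand clears the bail. z up
- bail_top (a point): Centre of the bail's wire at its peak, on the basket, 72 mm above the basket's centre; axes as the basket's (the wire runs along y here)
- loupe: Bystander: black eye loupe, 42 mm across, 35 mm high, origin under its centre, stands on the bench
- tin: Bystander: flat round metal tin, 35 mm across, 12 mm high, origin under its centre, lies on the bench
Mind the look-alikes: they are no part of the job. Leave any brown look-alike of the part that bears basket_center alone.

How it is judged:
On the way, in this order (a step that is already met when the one before it is completed fails the run):
1. the hook hangs free and still (within 0.1 rad of straight down for 1 s, untouched), the basket not yet moved (value of joint hook between -0.1 and 0.1 rad and contact force between each of the fingers, the arm and hook below 0.001 N and distance of basket_center from where it was at the start of the episode below 0.02 m), for 1 s.
2. the basket is lifted off the bench (height (world z) of basket_center above 0.045 m), for 0.2 s.
At the end, for the whole second after the job is handed in: The basket hangs by its bail in the hook (bail peak within 12 mm of the hook's seat, its weight on the hook), upright within 0.3 rad, moving slower than 0.1 m/s, the hook within 0.2 rad of straight down; the loupe and the tin stand where they stood (distance between bail_top and hook_seat below 0.012 m and contact force between basket and hook above 0.2 N and angle between basket_center's own z axis and vertical below 0.3 rad and linear speed of basket below 0.1 m/s and value of joint hook between -0.2 and 0.2 rad); the robot touches nothing.
It fails at once if the hook is hit or squeezed hard (over 25 N) (contact force between any of the fingers, the arm and hook above 25 N).
It fails at once if the basket is tipped by more than 0.6 rad (angle between basket_center's own z axis and vertical above 0.6 rad).
It fails at once if the loupe or the tin is pushed away by more than 20 mm (distance of any of loupe, tin from where it was at the start of the episode above 0.02 m).
It also fails if it takes over 72 s, if anything falls off the work surface, if the arm or the gripper's body presses on something with over 40 N, if the wrist force passes 120 N, or if a joint passes its speed limit or range.

### The arm

A 7-joint arm with a two-finger parallel gripper is mounted at the origin on a cart in front of the work surface, level with it; the furniture and walls round the work are solid. World frame = base frame: x ahead of the robot, y to its left, z up, the work surface at z = 0. Lengths are in m, angles in rad, forces in N, time in s.
With the tool pointing down it reaches from about 0.425 to 0.95 m from the base axis. Payload 4.7 kg.
Tool frame: the origin (TCP) lies on the centre line of the jaws, within the pads' length; the fingertips stand robot.nose_length ahead of it and the grasp point (between the pads) lies 8 mm behind it (robot.nose_length is the distance from the TCP to the fingertips, in m); z points along the fingers, x is the direction in which the jaws open and shut, and the axes are right-handed (so a half turn about z gives the same grasp; the last joint's range is limited). The gripper opens to 85 mm and grips with 20 to 120 N. Pads are 22 mm wide; open, the fingers measure 114 mm over their backs; the gripper's body (76 mm by 85 mm) begins 54 mm behind the grasp point. The pads swing forward as they close: fully open they stand 13 mm farther back than shut.
Start: joints at [1.307, 0.469, -0.049, 1.532, 0.024, 1.141, -0.082], TCP at [0.157, -0.656, 0.242] pointing down, gripper open.
Joint ranges: [-2.59, 2.59], [-0.33, 1.99], [-1.39, 1.29], [0.1, 2.45], [-1.04, 4.18], [0.21, 1.99], [-2.66, 2.66]. Speed limits (rad/s): [2.57, 2.57, 3.14, 3.14, 3.14, 3.14, 3.14].

### API

Orientations are given as [roll, pitch, yaw] about the fixed x, y, z axes, in that order (R = Rz(yaw) Ry(pitch) Rx(roll)).
In Python, from plant import robot gives the robot as it stands. Calls block until the motion is done:
- robot.goto(position, orientation): joint-space move of the TCP to a pose.
- robot.move_straight(position, vel=0.15, attitude=None, contact_N=None): straight line of the TCP; attitude=None keeps the orientation; vel is the mean speed in m/s. With contact_N (N) it stops when the force on the tool has changed by that much, and returns True; else False.
- robot.move_joints(angles): joint-space move.
- robot.grip(opening, strength=None): opening from 0.0 (shut) to 1.0 (fully open); strength is the grip in N (None keeps the last); returns when the fingers have stopped.
- robot.sleep(seconds).
- robot.inverse_kinematics(position, orientation): joint angles nearest the present ones, or None.
- robot.sense(): the state.
- robot.grab_frame(name): name is "side" or "top" or "wrist"; returns a dict with "image" (384x512x3 uint8, red, green, blue), "range_z" (384x512 float32, m along the optical axis (not along the pixel's ray), 0 where there is no reading), "fx", "fy", "cx", "cy" (pixels), "R" (3x3) and "t" (3): a world point X has camera coordinates R X + t. Camera axes: x right, y down, z forward; pixel columns grow to the right and rows downward; lengths in m; the calibration is good to about 2 mm. A picture is of the moment at which its call begins.
A pose or a line that the arm cannot do raises robot.IKError and nothing moves.
- robot.close_job(): hands the job in, once; it reports no verdict.
The state is a dict: "t": time; "joint_pos": joint angles; "joint_velocities": joint speeds; "effort": joint torques, N m; "tcp_pos": TCP position; "tcp_rot": TCP orientation; "wrist_force": force on the tool from outside, world axes, zero at the start; "torque": the same for the moment, N m; "opening": opening from 0.0 (shut) to 1.0 (fully open).
Only numpy, scipy, OpenCV 4.12 (cv2) and the standard library are available. Lean on these libraries where they do the work, as an engineer would, in place of code of your own. Each camera call takes 0.05 s, during which the arm holds its last target.

## Working session

There is one attempt and no reset: what is moved stays moved. The work goes in short steps, each a Python script; the robot and the scene stay as the last script left them, time stands still between calls to the robot, and variables do not carry over. Pictures are saved under pics/ and viewed, and the job is handed in when it is done.

```bash
ls -la; mkdir -p pics; python3 - <<'E'
from plant import robot
import cv2,numpy as np
s=robot.sense()
print({k:np.round(v,3).tolist() if not isinstance(v,float) else v for k,v in s.items()}, robot.nose_length)
for n in ["side","top","wrist"]:
    f=robot.grab_frame(n)
    cv2.imwrite(f"pics/{n}0.png",f["image"][:,:,::-1])
    np.savez(f"pics/{n}0.npz",**f)
    print(n,f["fx"],f["cx"],f["cy"],np.round(-f["R"].T@f["t"],3),np.round(f["R"],3).tolist())
E
```

```text
total 12
drwxr-xr-x  3 agent agent 4096 Dec  7 01:52 .
drwxr-xr-x 23 root  root  4096 Dec  7 01:52 ..
drwxr-xr-x  2 agent agent 4096 Dec  7 01:52 pics
{'t': 0.0, 'joint_pos': [1.307, 0.469, -0.049, 1.534, 0.024, 1.141, -0.082], 'joint_velocities': [-0.001, 0.003, -0.001, -0.0, -0.002, -0.0, -0.0], 'effort': [0.0, -51.03, -0.047, -23.771, 0.011, 0.008, 0.0], 'tcp_pos': [0.157, -0.656, 0.241], 'tcp_rot': [3.142, 0.002, -1.336], 'wrist_force': [0.745, 1.057, -0.134], 'torque': [-0.059, 0.019, 0.012], 'opening': 1.0012169451414428} 0.011
side 447.5205468457218 256.16964094963924 188.62767875236057 [ 0.304 -1.12   0.523] [[0.978, -0.208, 0.02], [-0.059, -0.367, -0.928], [0.201, 0.907, -0.371]]
top 352.7952925721795 256.6528145545211 191.36787784038074 [ 0.358 -0.294  1.044] [[0.02, -1.0, 0.002], [-0.994, -0.02, -0.112], [0.112, 0.0, -0.994]]
wrist 273.0602145274149 249.9615408717254 190.14401910786452 [ 0.228 -0.64   0.373] [[0.231, -0.973, -0.001], [-0.932, -0.222, 0.287], [-0.279, -0.065, -0.958]]
```

View pics/side0.png

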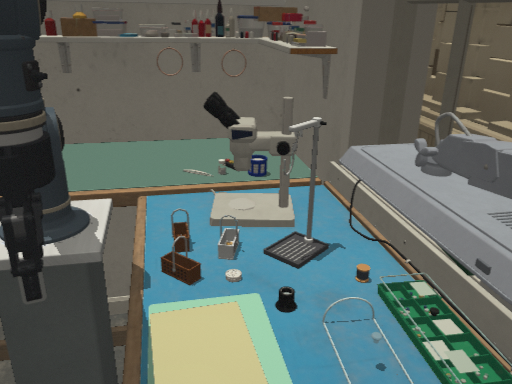

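View pics/top0.png

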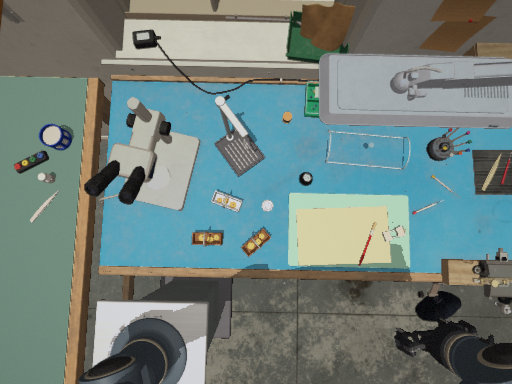

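View pics/wrist0.png

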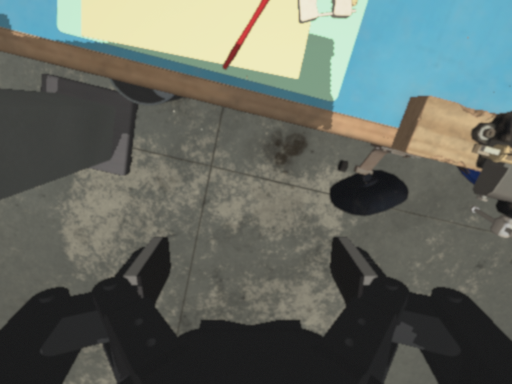

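Top view: the aluminium basket is at about (228,201), with brown look-alikes at (208,238) and (257,241). The stand's tray is at (240,153) with its boom from (220,100) to (245,135). The loupe is at (306,179) and the tin at (267,206). Next I'll measure these and zoom in.

```bash
cat > h.py <<'E'
import numpy as np,cv2
def cloud(f):
    z=np.asarray(f["range_z"],float); v,u=np.mgrid[:z.shape[0],:z.shape[1]]
    P=np.stack([(u-f["cx"])/f["fx"]*z,(v-f["cy"])/f["fy"]*z,z],-1)
    W=(P-f["t"])@f["R"]; W[z<=0]=np.nan
    return W
def proj(f,X):
    c=f["R"]@np.asarray(X,float)+f["t"]; return np.array([c[0]/c[2]*f["fx"]+f["cx"],c[1]/c[2]*f["fy"]+f["cy"]])
def crop(f,x0,y0,x1,y1,s,name):
    im=np.ascontiguousarray(f["image"][y0:y1,x0:x1,::-1])
    cv2.imwrite(name,cv2.resize(im,None,fx=s,fy=s,interpolation=cv2.INTER_CUBIC))
E
python3 - <<'E'
from h import *
S=dict(np.load("pics/side0.npz"));T=dict(np.load("pics/top0.npz"))
crop(S,150,100,350,320,2.7,"pics/sidec.png"); crop(T,180,80,330,260,3.3,"pics/topc.png")
W=cloud(T)
for n,p in dict(basket=(228,201),tray=(240,153),boom=(232,115),boomend=(243,134),loupe=(306,179),tin=(267,206),bench=(280,160),post=(220,100)).items(): print(n,np.round(W[p[1],p[0]],3))
W=cloud(S)
for n,p in dict(basket=(229,247),tray=(296,250),boom=(310,125),boomend=(294,130),loupe=(286,293),tin=(233,274),post=(314,180)).items(): print(n,np.round(W[p[1],p[0]],3))
# bench-height points in the top cloud
E
```

```text
basket [ 0.445 -0.21   0.003]
tray [ 0.589 -0.242  0.007]
boom [ 0.605 -0.238  0.309]
boomend [ 0.564 -0.262  0.307]
loupe [ 0.512 -0.437  0.024]
tin [ 0.432 -0.325  0.015]
bench [ 0.572 -0.362 -0.001]
post [ 0.638 -0.211  0.309]
basket [ 0.437 -0.251  0.031]
tray [ 0.594 -0.251  0.008]
boom [ 0.612 -0.239  0.3  ]
boomend [ 0.568 -0.27   0.298]
loupe [ 0.519 -0.432  0.023]
tin [ 0.433 -0.33   0.011]
post [ 0.639 -0.215  0.165]
```

View pics/sidec.png

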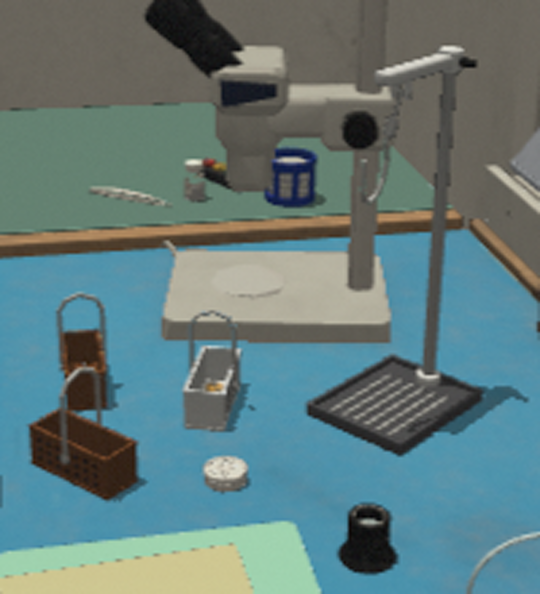

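View pics/topc.png

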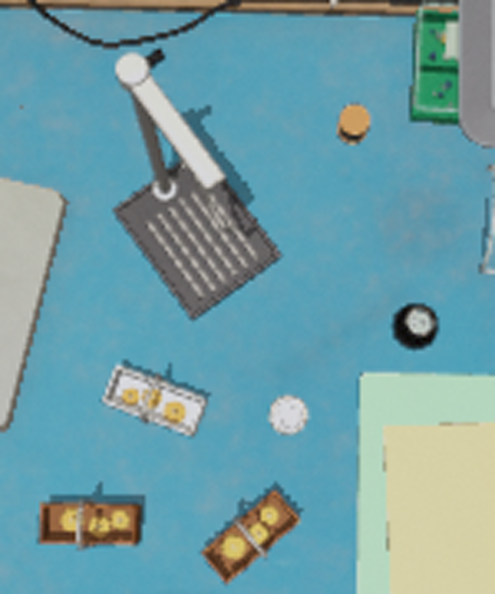

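```bash
cat > m.py <<'E'
from h import *
S=dict(np.load("pics/side0.npz"));T=dict(np.load("pics/top0.npz"))
W=cloud(T);W2=cloud(S)
def sel(W,c,r,z0,z1):
    with np.errstate(all='ignore'):
        m=(np.hypot(W[...,0]-c[0],W[...,1]-c[1])<r)&(W[...,2]>z0)&(W[...,2]<z1)
    return W[m]
for nm,w in (("top",W),("side",W2)):
    b=sel(w,(0.6,-.24),.13,.27,.33); print(nm,"boom n",len(b),"zmean",b[:,2].mean(), "median z",np.median(b[:,2]))
    m=b[:,:2].mean(0); u,s,vt=np.linalg.svd(b[:,:2]-m); d=vt[0]*np.sign(vt[0][0]); p=(b[:,:2]-m)@d
    q=(b[:,:2]-m)@np.array([-d[1],d[0]])
    print(" ctr",m,"dir deg",np.degrees(np.arctan2(d[1],d[0])),"range",p.min(),p.max(),"w",q.min(),q.max(),"front",m+d*p.min())
    # post
    b=sel(w,(0.64,-.21),.04,.05,.26); print(" post",len(b),b.mean(0) if len(b) else 0)
    b=sel(w,(0.445,-.225),.06,.022,.05); print(" basket",len(b),b.mean(0)); r=cv2.minAreaRect((b[:,:2]*1000).astype(np.float32)); print(" rect",r)
    b=sel(w,(0.445,-.225),.06,.055,.11); print(" bail",len(b),b.mean(0) if len(b) else 0, b[:,2].max() if len(b) else 0)
    for n,c in (("loupe",(.515,-.435)),("tin",(.432,-.327))):
        b=sel(w,c,.035,.006,.05); print(" ",n,cv2.minEnclosingCircle((b[:,:2]*1000).astype(np.float32)),b[:,2].max())
# tray corners in the top image: dark tray segmentation
im=T["image"].astype(int); roi=np.zeros(im.shape[:2],bool); roi[125:185,205:275]=1
m=(roi&(im.max(2)<125)&(abs(im[...,2]-im[...,0])<30)).astype(np.uint8)
m=cv2.morphologyEx(m,cv2.MORPH_CLOSE,np.ones((5,5)));n,l,st,c=cv2.connectedComponentsWithStats(m); k=1+st[1:,4].argmax()
pts=np.argwhere(l==k)[:,::-1]
def topz(uv,z,f=T):
    d=f["R"].T@np.array([(uv[0]-f["cx"])/f["fx"],(uv[1]-f["cy"])/f["fy"],1]);C=-f["R"].T@f["t"];return C+d*(z-C[2])/d[2]
P=np.array([topz(p,.010)[:2]*1000 for p in pts],np.float32); print("tray rect",cv2.minAreaRect(P))
E
python3 m.py
```

```text
top boom n 412 zmean 0.3057151963157512 median z 0.30613979716735373
 ctr [ 0.60565586 -0.2334747 ] dir deg 35.16637564439719 range -0.055010160140527904 0.048886058853076717 w -0.022071167800313454 0.012465476281365226 front [ 0.56068599 -0.26515795]
 post 103 [ 0.6322672  -0.21013523  0.15825604]
 basket 106 [ 0.44360807 -0.20736334  0.03513608]
 rect ((441.8207702636719, -206.53147888183594), (83.8785629272461, 38.305137634277344), 71.59304809570312)
 bail 23 [ 0.44081189 -0.20662092  0.08559498] 0.09330173355473396
  loupe ((516.4107666015625, -438.0667724609375), 18.8607177734375) 0.03682530871289714
  tin ((433.65142822265625, -324.3447265625), 17.04875373840332) 0.017019984637528823
side boom n 375 zmean 0.29670499631381897 median z 0.2997619603865124
 ctr [ 0.60687952 -0.2388586 ] dir deg 34.880626290458494 range -0.054744129441271654 0.048286681271484874 w -0.017481055160656546 0.015504259934388682 front [ 0.56197043 -0.27016505]
 post 446 [ 0.63588312 -0.21370283  0.1594879 ]
 basket 264 [ 0.43995698 -0.2147378   0.03131409]
 rect ((442.44586181640625, -209.13302612304688), (89.52324676513672, 40.62944412231445), 73.929931640625)
 bail 69 [ 0.44320516 -0.20906858  0.07491723] 0.09080987752558672
  loupe ((516.6055297851562, -440.857177734375), 18.003488540649414) 0.03611414183549088
  tin ((433.9574279785156, -327.5223693847656), 18.013063430786133) 0.014409231128032069
tray rect ((608.0528564453125, -231.7891845703125), (149.92520141601562, 99.96493530273438), 37.1119270324707)
```

```bash
cat >> m.py <<'E'
print("----")
for nm,w,f in (("top",W,T),("side",W2,S)):
    d=np.array([np.cos(.61),np.sin(.61)]);
    with np.errstate(all='ignore'):
        m=(np.hypot(w[...,0]-.6,w[...,1]+.24)<.13)&(w[...,2]>.28)&(w[...,2]<.33)
        bright=f["image"].min(2)>130
    b=w[m&bright]; s=(b[:,:2]-[.6056,-.236])@d; b=b[s<.02]
    print(nm,len(b),cv2.minAreaRect((b[:,:2]*1000).astype(np.float32)),np.median(b[:,2]))
    if nm=="top":
        uv=np.argwhere(m&bright)[s<.02][:,::-1]; P=np.array([topz(p,.306)[:2]*1000 for p in uv],np.float32); print(" plane .306",cv2.minAreaRect(P))
    o=np.argwhere(m)[:,::-1]; print("pix",o.min(0),o.max(0))
for n,c in (("d1",(.35,-.15)),("d2",(.34,-.30))):
    b=sel(W,c,.07,.02,.05); r=cv2.minAreaRect((b[:,:2]*1000).astype(np.float32)); print(n,r)
b=sel(W,(.55,0),.14,.02,.4);print("microscope",b.min(0),b.max(0))
R=np.array([[np.cos(-1.336),-np.sin(-1.336),0],[np.sin(-1.336),np.cos(-1.336),0],[0,0,1]])@np.diag([1,-1,-1])
print("cam in tool",R.T@(np.array([.228,-.640,.373])-[.157,-.656,.241]))
E
python3 m.py | sed -n '/----/,$p'
python3 - <<'E'
from h import *
T=dict(np.load("pics/top0.npz"));crop(T,195,85,285,185,6,"pics/topstand.png")
E
```

```text
----
top 240 ((590.9234619140625, -244.10781860351562), (72.77745056152344, 16.426538467407227), 37.33235549926758) 0.30598911057175915
 plane .306 ((590.1434326171875, -243.04360961914062), (73.6539077758789, 18.165508270263672), 37.441524505615234)
pix [215  95] [247 137]
side 71 ((591.6953125, -246.46624755859375), (74.91796112060547, 13.898979187011719), 37.81744384765625) 0.3054083173041979
pix [289 117] [326 136]
d1 ((334.3649597167969, -154.0319061279297), (37.03538131713867, 82.8658447265625), 0.4614125192165375)
d2 ((327.51513671875, -292.4912109375), (37.283302307128906, 83.92233276367188), 41.372798919677734)
microscope [ 0.41112208 -0.11718186  0.02000186] [0.64587249 0.09445647 0.32701091]
cam in tool [ 0.0009568 -0.0727742 -0.132    ]
```

View pics/topstand.png

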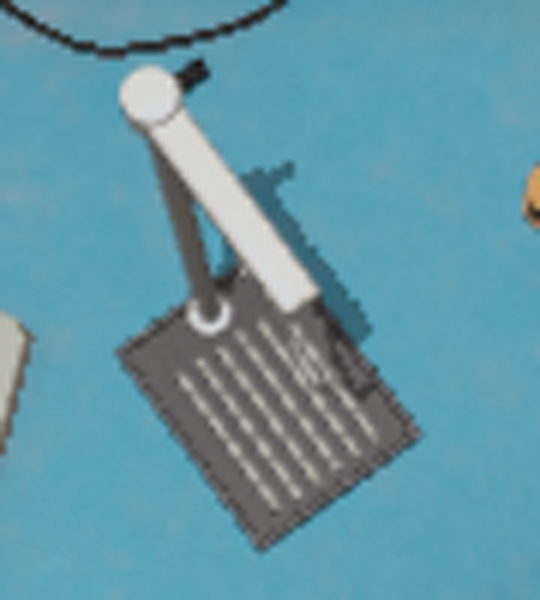

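```bash
cat > g.py <<'E'
from h import *
from scipy.spatial.transform import Rotation as Ro
O=np.array([.5842,-.2496]); YAW=np.radians(37.5)
def att(yaw,th,flip=False):
    """tool z = sin(th) f - cos(th) z ; tool y = +p (camera on the outer side)"""
    f=np.array([np.cos(yaw),np.sin(yaw),0]);z=np.array([0,0,1.])
    a=np.sin(th)*f-np.cos(th)*z; y=np.cos(th)*f+np.sin(th)*z
    if flip: y=-y
    M=np.stack([np.cross(y,a),y,a],1)
    return Ro.from_matrix(M).as_euler('xyz'),M
def st(x,y,z):
    c,s=np.cos(YAW),np.sin(YAW); return np.array([O[0]+c*x-s*y,O[1]+s*x+c*y,z])
E
python3 - <<'E'
from g import *
from plant import robot
T=dict(np.load("pics/top0.npz"))
def topz(uv,z,f=T):
    d=f["R"].T@np.array([(uv[0]-f["cx"])/f["fx"],(uv[1]-f["cy"])/f["fy"],1]);C=-f["R"].T@f["t"];return C+d*(z-C[2])/d[2]
c=[topz((195+x/6,85+y/6),.012)[:2] for x,y in((118,352),(262,550),(420,435))]
c=[np.array(i) for i in c]; d=c[0]-c[1]; print("tray long",np.linalg.norm(d),np.degrees(np.arctan2(d[1],d[0])),"w",np.linalg.norm(c[2]-c[1]),"origin",(c[1]+c[2])/2+d/np.linalg.norm(d)*.046)
print("cap proj",(proj(T,st(.066,0,.306))-[195,85])*6,"end",(proj(T,st(-.028,0,.306))-[195,85])*6,"post base",(proj(T,st(.066,0,.016))-[195,85])*6)
for th in (30,35,40,45,50,60):
  for fl in (0,1):
    r,M=att(YAW,np.radians(th),fl); 
    out=[]
    for x,z in((-.033,.135),(-.033,.17),(-.15,.17),(-.03,.195),(-.09,.195)):
        p=st(x,0,z)+M[:,2]*.008
        q=robot.inverse_kinematics(p,r); out.append(None if q is None else np.round(q,2).tolist())
    r2,M2=att(np.radians(71.6),np.radians(th),fl); p=np.array([.433,-.234,.028])+M2[:,2]*.008
    q=robot.inverse_kinematics(p,r2); q2=robot.inverse_kinematics(p+[0,0,.12],r2)
    print(th,fl,[o is not None for o in out],out[0],out[3],"| pick",q is not None and np.round(q,2).tolist(),q2 is not None)
E
```

```text
tray long 0.12309610372414183 37.09002659739672 w 0.09700985155865928 origin [ 0.58336083 -0.25041337]
cap proj [146.7671047   96.31242684] end [300.36125653 301.04269259] post base [206.81350674 309.84549445]
30 0 [True, True, True, True, True] [1.4, 0.82, -1.18, 1.88, 0.46, 0.65, 2.36] [1.41, 0.71, -1.17, 1.84, 0.28, 0.72, 2.47] | pick [0.65, 0.61, 0.05, 2.05, -0.73, 0.83, -2.18] True
30 1 [True, True, True, True, True] [0.99, 0.53, -0.51, 1.9, -0.42, 0.61, -0.03] [0.98, 0.45, -0.5, 1.86, -0.42, 0.73, -0.08] | pick [1.12, 0.69, -0.57, 2.02, -0.23, 0.69, 0.5] True
35 0 [True, True, True, True, True] [0.54, 0.49, 0.14, 1.95, -1.0, 0.8, -2.65] [1.45, 0.72, -1.17, 1.86, 0.18, 0.66, 2.59] | pick [0.68, 0.65, 0.05, 2.03, -0.78, 0.91, -2.11] True
35 1 [True, True, True, True, True] [1.06, 0.56, -0.56, 1.92, -0.54, 0.6, 0.12] [1.05, 0.47, -0.54, 1.88, -0.53, 0.71, 0.05] | pick [1.16, 0.73, -0.59, 2.0, -0.29, 0.74, 0.58] True
40 0 [True, True, True, True, True] [0.71, 0.51, -0.05, 1.96, -1.03, 0.78, -2.58] [1.54, 0.86, -1.32, 1.88, 0.33, 0.65, 2.48] | pick [0.71, 0.68, 0.06, 2.01, -0.82, 0.
[... 584 characters left out ...]
ue, True] [1.08, 0.61, -0.46, 1.97, -1.03, 0.71, -2.49] [1.06, 0.51, -0.43, 1.94, -1.0, 0.8, -2.61] | pick [0.75, 0.76, 0.08, 1.97, -0.89, 1.15, -1.94] True
50 1 [True, True, True, True, True] [1.24, 0.67, -0.67, 1.96, -0.87, 0.62, 0.52] [1.22, 0.56, -0.65, 1.93, -0.86, 0.71, 0.42] | pick [1.26, 0.86, -0.62, 1.94, -0.42, 0.9, 0.75] True
60 0 [True, True, True, True, True] [1.37, 0.79, -0.79, 1.97, -0.97, 0.63, -2.44] [1.37, 0.67, -0.8, 1.95, -0.96, 0.71, -2.55] | pick [0.78, 0.85, 0.1, 1.92, -0.95, 1.31, -1.87] True
60 1 [True, True, True, True, True] [1.32, 0.76, -0.73, 1.97, -1.03, 0.67, 0.75] [1.3, 0.64, -0.7, 1.95, -1.04, 0.76, 0.65] | pick [1.3, 0.95, -0.61, 1.89, -0.5, 1.01, 0.85] True
```

The stand origin from the boom (0.584,-0.250) agrees with the one from the tray corners to within 1 mm. The yaw is about 37.3°. Next I'll calm the hook with shut fingers, leaning 45° from the front.

```bash
sed -i 's/^O=.*/O=np.array([.5840,-.2499]); YAW=np.radians(37.4)/' g.py
cat >> g.py <<'E'
TH=np.radians(45)
RH,MH=att(YAW,TH,True)
E
python3 - <<'E'
from g import *
from plant import robot
robot.grip(0.0); print("nose",robot.nose_length)
robot.goto(st(-.17,0,.26),RH)
robot.move_straight(st(-.105,0,.203),vel=.15)
f=robot.grab_frame("wrist");cv2.imwrite("pics/w1.png",f["image"][:,:,::-1]);np.savez("pics/w1.npz",**f)
f=robot.grab_frame("side");crop(f,230,90,390,250,3.5,"pics/s1.png")
print(robot.sense()["t"],robot.sense()["tcp_pos"]-st(-.105,0,.203))
E
```

```text
nose 0.011
3.275 [-0.00028945 -0.00147834  0.00055622]
```

View pics/w1.png

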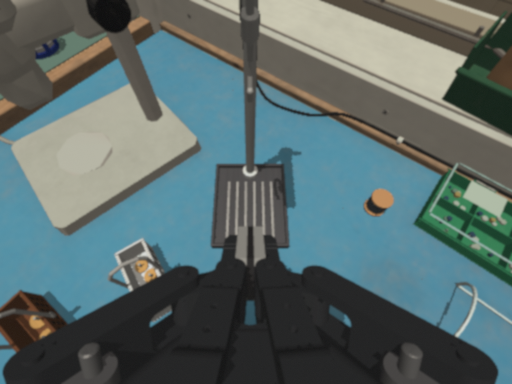

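View pics/s1.png

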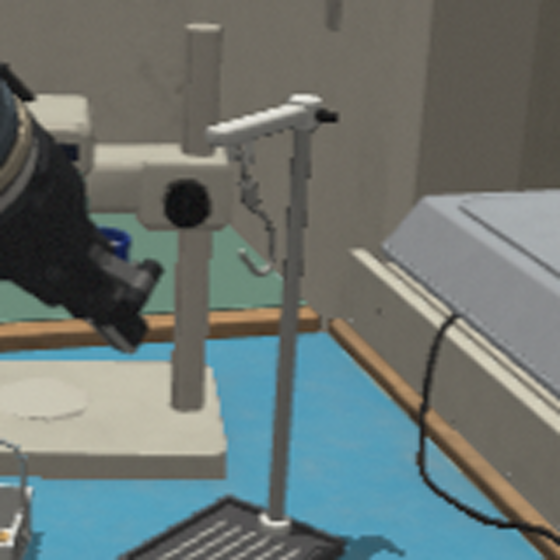

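The side view shows the hook swinging back, with its bend at crop (262,265), and the shut fingers in front at (140,320). In the wrist view the fingers are lined up with the post at column 250. I'll advance slowly.

```bash
python3 - <<'E'
from g import *
from plant import robot
h0=robot.sense()["wrist_force"]
robot.move_straight(st(-.03,0,.203),vel=.03)
robot.move_straight(st(-.022,0,.203),vel=.01)
robot.sleep(1.5)
ims=[]
for i in range(3):
    f=robot.grab_frame("side");ims.append(cv2.resize(f["image"][110:190,270:350,::-1],None,fx=3.3,fy=3.3,interpolation=cv2.INTER_CUBIC)); robot.sleep(.12)
cv2.imwrite("pics/s2.png",np.hstack(ims))
f=robot.grab_frame("wrist");crop(f,180,100,330,280,3,"pics/w2.png")
s=robot.sense();print(s["t"],s["wrist_force"]-h0,s["tcp_pos"]-st(-.022,0,.203))
E
```

```text
8.925 [-0.35815515  0.19290984  0.83864041] [-1.17991300e-05  8.53968886e-06 -3.66839752e-06]
```

View pics/s2.png

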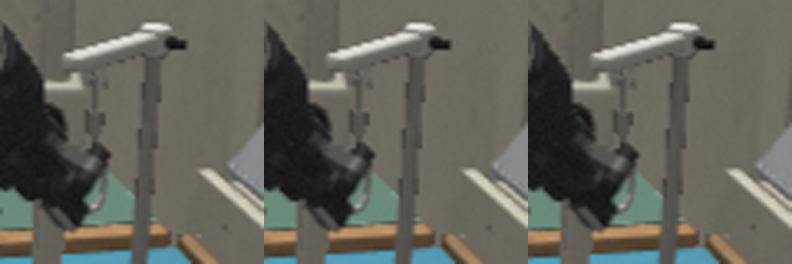

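View pics/w2.png

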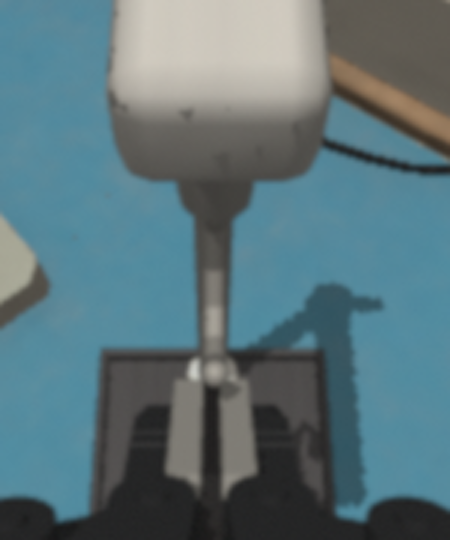

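The hook is still in all three frames and rests against the finger. It is centred, with hook column 212 against fingers 211 in the crop. I'll draw the finger slowly away.

```bash
python3 - <<'E'
from g import *
from plant import robot
robot.move_straight(st(-.042,0,.203),vel=.006)
robot.move_straight(st(-.11,0,.21),vel=.04)
ims=[]
for i in range(4):
    f=robot.grab_frame("side");ims.append(cv2.resize(f["image"][110:190,280:335,::-1],None,fx=3.5,fy=3.5,interpolation=cv2.INTER_CUBIC)); robot.sleep(.1)
cv2.imwrite("pics/s3.png",np.hstack(ims)); np.savez("pics/s3.npz",**f)
f=robot.grab_frame("wrist");cv2.imwrite("pics/w3.png",f["image"][:,:,::-1]);np.savez("pics/w3.npz",**f)
robot.sleep(.8)
print(robot.sense()["t"])
S=dict(np.load("pics/s3.npz"))
for n,p in dict(seat=(0,0,.201),tip=(-.019,0,.224),bottom=(0,0,.1965),bow=(.0125,0,.217)).items(): print(n,(proj(S,st(*p))-[280,110])*3.5, (proj(f,st(*p))))
E
```

```text
15.7167
seat [ 56.52110538 215.49052355] [249.43118214 110.50364013]
tip [ 40.03045696 187.14565007] [249.41553213 106.33463295]
bottom [ 56.13346116 222.36228395] [249.4360129  114.74785623]
bow [ 69.7686774  186.18013273] [249.40494158  81.81257343]
```

View pics/s3.png

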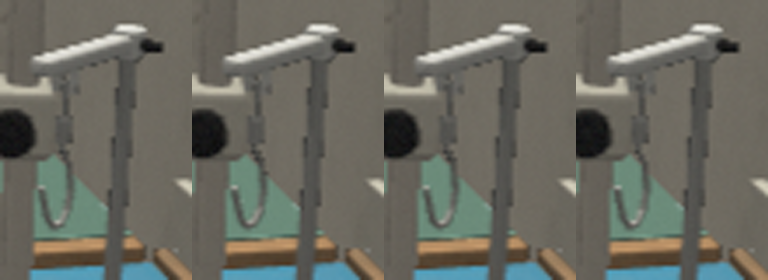

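View pics/w3.png

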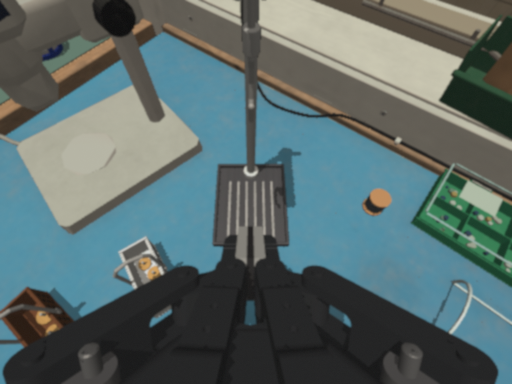

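The hook hangs free and still in all four frames. Its tip is at (40,188) and its bottom at (56,226), which matches the projection. I waited over 1 s. Next I'll measure the basket with the wrist camera from two places.

```bash
python3 - <<'E'
from g import *
from plant import robot
yb=np.radians(71.6); r,M=att(yb,TH,True); u=np.array([np.cos(yb),np.sin(yb),0])
B=np.array([.442,-.208,0]); g=B-u*.029+[0,0,.027]
for k,d in enumerate((.17,.11)):
    p=g+M[:,2]*(.008-d)
    if k==0: robot.goto(p,r); robot.grip(.8)
    else: robot.move_straight(p)
    f=robot.grab_frame("wrist");cv2.imwrite(f"pics/b{k}.png",f["image"][:,:,::-1]);np.savez(f"pics/b{k}.npz",**f)
    W=cloud(f)
    with np.errstate(all='ignore'): m=(np.hypot(W[...,0]-.442,W[...,1]+.208)<.065)
    b=W[m&(W[...,2]>.028)&(W[...,2]<.045)]; print(len(b),cv2.minAreaRect((b[:,:2]*1000).astype(np.float32)),np.percentile(b[:,2],[50,95]))
    b=W[m&(W[...,2]>.07)&(W[...,2]<.11)]; print("bail",len(b),b.mean(0),b.max(0),cv2.minAreaRect((b[:,:2]*1000).astype(np.float32)))
    for z,n in((.090-.002,"bailtop"),):print(proj(f,[.442,-.208,.088]))
    c,s=np.cos(yb),np.sin(yb)
    for x,y in((42,17),(42,-17),(-42,17),(-42,-17)): print(np.round(proj(f,[B[0]+(c*x-s*y)/1e3,B[1]+(s*x+c*y)/1e3,.036]),1),end=" ")
    print()
print(robot.sense()["t"])
E
```

```text
754 ((441.77166748046875, -209.54515075683594), (84.15400695800781, 40.62477111816406), 70.95763397216797) [0.03562024 0.03749824]
bail 229 [ 0.44141569 -0.21009158  0.08443717] [ 0.46067731 -0.20149229  0.09226398] ((441.6498107910156, -209.73597717285156), (4.394767761230469, 40.55056381225586), 70.49455261230469)
[249.79044991 118.42170648]
[235.6 122.5] [263.9 122.5] [233.7 183.1] [265.9 183.1] 
1172 ((441.61993408203125, -209.86070251464844), (84.90170288085938, 40.638431549072266), 67.36100006103516) [0.03566854 0.03725231]
bail 364 [ 0.4413597  -0.20996855  0.0844925 ] [ 0.46090918 -0.20197968  0.0929886 ] ((441.72601318359375, -209.64251708984375), (4.681651592254639, 40.61465835571289), 69.8093032836914)
[249.38917448 120.826794  ]
[232.3 125.2] [266.5 125.2] [229.4 201.3] [269.5 201.2] 
17.5833
```

View pics/b0.png

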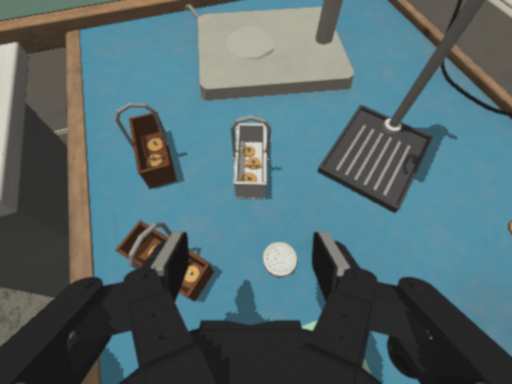

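View pics/b1.png

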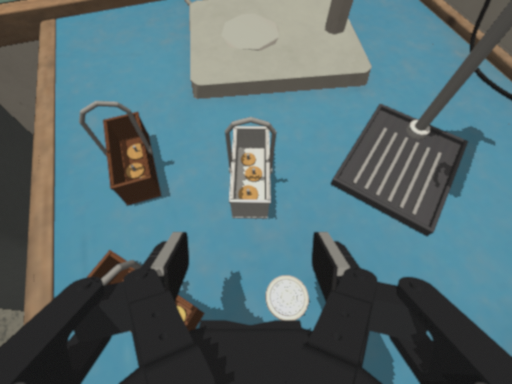

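```bash
python3 - <<'E'
from g import *
yb=np.radians(70.3);o=-np.array([np.cos(yb),np.sin(yb)]);l=np.array([-o[1],o[0]])
g=np.array([.4416,-.2096])+o*.029
r=((327.5,-292.5),(37.3,83.9),41.37)
f=dict(np.load("pics/b0.npz"));W=cloud(f)
with np.errstate(all='ignore'): b=W[(np.hypot(W[...,0]-.3275,W[...,1]+.2925)<.07)&(W[...,2]>.02)&(W[...,2]<.045)]
r2=cv2.minAreaRect((b[:,:2]*1000).astype(np.float32));print(r2)
for p in list(cv2.boxPoints(r))+[np.array(r[0])]:
    d=p/1000-g; print("along",d@o,"lat",d@l)
d=np.array([.434,-.326])-g;print("tin",d@o,d@l)
E
```

```text
((326.6343078613281, -295.71173095703125), (35.134857177734375, 84.38967895507812), 41.2354736328125)
along 0.08354025021478834 lat -0.1252134892995696
along 0.12412609390451 lat -0.05178323621900451
along 0.09148071154158843 lat -0.033739691244728066
along 0.050894853822862414 lat -0.10716994934840396
along 0.08751047715099157 lat -0.07947659223978003
tin 0.08314909538013664 0.03208271193987526
```

Both wrist views agree: the basket centre is at (0.4416,-0.2097), yaw about 70.3°, rim at 36 mm and bail top at 91 mm. The hand's body clears the tin and the brown decoy. I'll grasp now.

```bash
python3 - <<'E'
from g import *
from plant import robot
yb=np.radians(70.3); r,M=att(yb,TH,True); u=np.array([np.cos(yb),np.sin(yb),0])
g=np.array([.4416,-.2097,.027])-u*.029; T=g+M[:,2]*.008
robot.move_straight(g+M[:,2]*(.008-.10),attitude=r)
robot.grip(.62)
hit=robot.move_straight(T,vel=.08,contact_N=8)
s=robot.sense();print(hit,s["tcp_pos"]-T,s["wrist_force"],s["t"])
f=robot.grab_frame("wrist");cv2.imwrite("pics/b2.png",f["image"][:,:,::-1])
f=robot.grab_frame("side");crop(f,120,160,320,310,4,"pics/s4.png")
E
```

```text
False [ 0.00013397 -0.00064033  0.0001806 ] [ 0.21618258 -0.02588956 -0.49510877] 19.5333
```

View pics/b2.png

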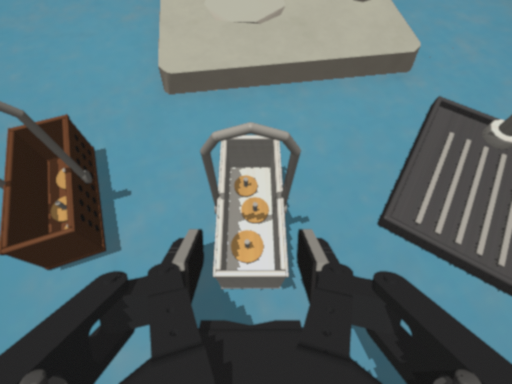

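View pics/s4.png

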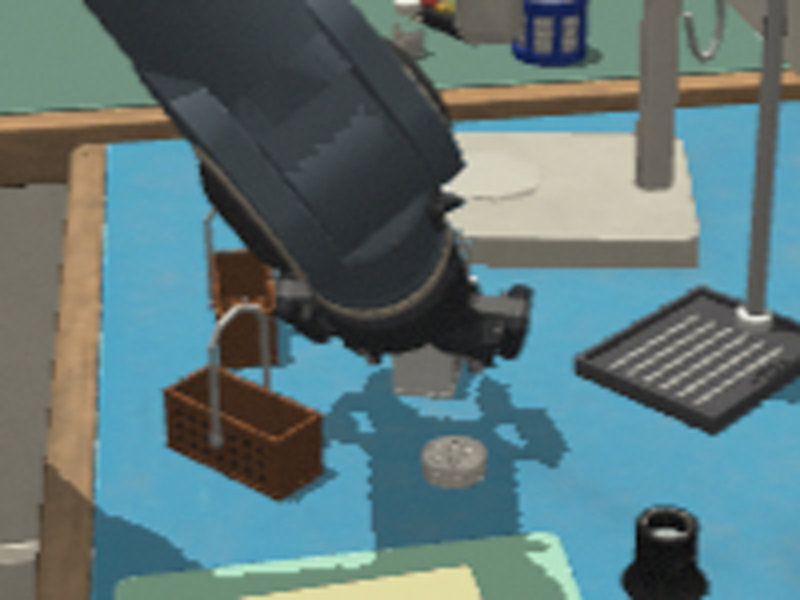

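```bash
python3 - <<'E'
from g import *
from plant import robot
yb=np.radians(70.3); r,M=att(yb,TH,True)
s=robot.sense(); R=Ro.from_euler('xyz',s["tcp_rot"]).as_matrix()
f=robot.grab_frame("wrist"); W=cloud(f)
np.savez("pics/b2.npz",**f)
for u,v in((203,240),(190,238),(300,240),(312,238),(205,232),(298,232),(205,260),(297,260)):
    X=W[v,u]; print((u,v),np.round(X,3),"tool",np.round(R.T@(X-s["tcp_pos"]),3))
print(R.T@M)
E
```

```text
(203, 240) [ 0.41  -0.211 -0.   ] tool [-0.03   0.007  0.024]
(190, 238) [ 0.406 -0.22   0.035] tool [-0.03  -0.011 -0.008]
(300, 240) [ 0.459 -0.238  0.029] tool [ 0.026 -0.007 -0.003]
(312, 238) [ 0.464 -0.241  0.034] tool [ 0.031 -0.01  -0.007]
(205, 232) [ 0.413 -0.207  0.001] tool [-0.029  0.002  0.026]
(298, 232) [ 0.461 -0.233  0.024] tool [ 0.026 -0.008  0.004]
(205, 260) [ 0.408 -0.224  0.001] tool [-0.027  0.015  0.014]
(297, 260) [ 0.457 -0.245  0.013] tool [0.026 0.009 0.004]
[[ 9.99999617e-01  6.70354760e-05 -8.73022052e-04]
 [-6.75622184e-05  9.99999816e-01 -6.03339657e-04]
 [ 8.72981446e-04  6.03398409e-04  9.99999437e-01]]
```

At this opening the pads stand about 7 mm behind the nominal fingertip, so I'll advance 4 mm more and grip.

```bash
python3 - <<'E'
from g import *
from plant import robot
yb=np.radians(70.3); r,M=att(yb,TH,True); u=np.array([np.cos(yb),np.sin(yb),0])
g=np.array([.4416,-.2097,.027])-u*.029; T=g+M[:,2]*.012
print(robot.move_straight(T,vel=.05,contact_N=8))
robot.grip(0.0,strength=45)
s=robot.sense();print(s["opening"],s["wrist_force"],s["t"])
robot.move_straight(T+[0,0,.10],vel=.1)
robot.sleep(.3)
f=robot.grab_frame("wrist");cv2.imwrite("pics/b3.png",f["image"][:,:,::-1]);np.savez("pics/b3.npz",**f)
f=robot.grab_frame("side");crop(f,120,120,320,270,4,"pics/s5.png");np.savez("pics/s5.npz",**f)
s=robot.sense();print(s["opening"],s["wrist_force"],s["t"])
E
```

```text
False
0.3911264981728517 [-0.34559042 -0.26250618  0.57348839] 20.2333
0.38792118420592897 [ 0.42029538  0.64529728 -1.12686384] 21.7833
```

View pics/b3.png

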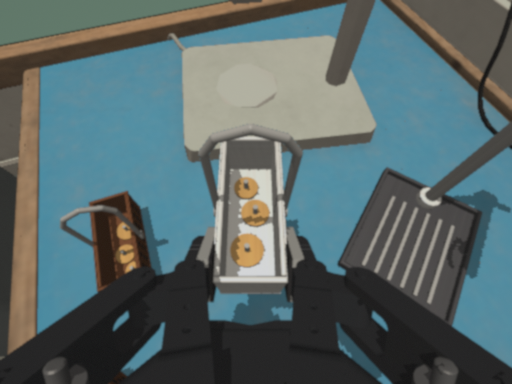

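View pics/s5.png

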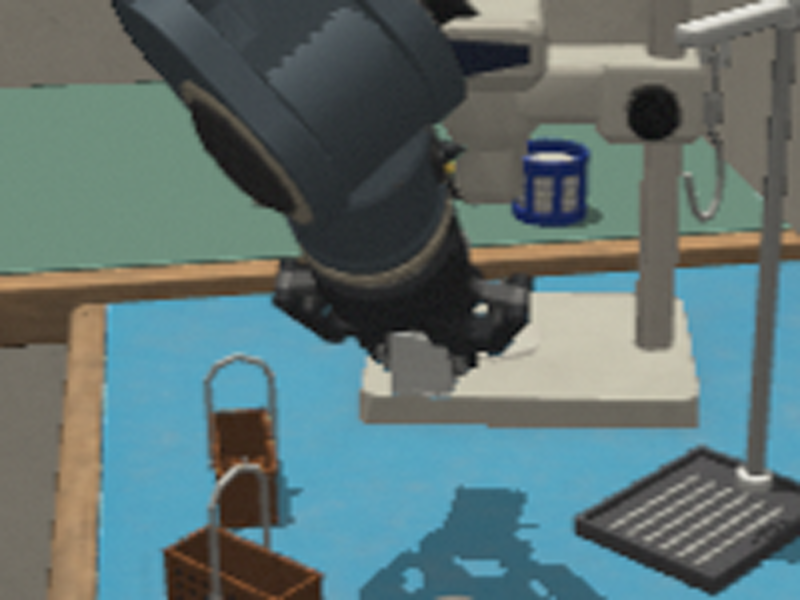

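```bash
python3 - <<'E'
from g import *
from plant import robot
yb=np.radians(70.3); r,M=att(yb,TH,True); u=np.array([np.cos(yb),np.sin(yb),0])
g=np.array([.4416,-.2097,.027])-u*.029; T=g+M[:,2]*.012
exp=M.T@(np.array([.4416,-.2097,.088])-T); print("expected bail in tool",exp)
s=robot.sense(); R=Ro.from_euler('xyz',s["tcp_rot"]).as_matrix();tp=s["tcp_pos"]
f=dict(np.load("pics/b3.npz"));W=cloud(f)
c=R@exp+tp; print("exp world",c, "px",proj(f,c))
with np.errstate(all='ignore'): b=W[(np.linalg.norm(W-c,axis=2)<.035)&(W[...,2]>c[2]-.012)]
print(len(b),b.mean(0),b.max(0),cv2.minAreaRect((b[:,:2]*1000).astype(np.float32)))
b2=W[np.linalg.norm(W-c,axis=2)<.09]
m=(b2[:,2]>c[2]-.06)&(b2[:,2]<c[2]-.045); bb=b2[m]
# rim/box side in stand-like frame: along u
al=(bb-c)@u; lat=(bb-c)@np.array([-u[1],u[0],0])
k=(abs(lat)<.022)&(abs(al)<.045)
A=np.c_[al[k],np.ones(k.sum())]; print("rim slope",np.linalg.lstsq(A,bb[k,2],rcond=None)[0],k.sum(), al[k].min(),al[k].max())
print("bail vs expected along/lat/z",(b.mean(0)-c)@u,(b.mean(0)-c)@np.array([-u[1],u[0],0]),b[:,2].max()-c[2])
for n in("side",):
    S=dict(np.load("pics/s5.npz"))
    print(proj(S,st(0,0,.201)))
E
```

```text
expected bail in tool [-2.05307115e-17 -6.36396103e-02 -3.46274170e-02]
exp world [ 0.44158565 -0.20965182  0.18786216] px [250.44068418 135.75323935]
1307 [ 0.44140066 -0.20942604  0.18621358] [ 0.46026953 -0.20061968  0.19261303] ((441.4216613769531, -209.0179443359375), (4.94723653793335, 40.11484909057617), 70.61864471435547)
rim slope [-0.02856577  0.13491578] 4267 -0.04497415133237861 0.0427132985162442
bail vs expected along/lat/z 0.00015021030698548978 0.0002502716498169167 0.004750864384248682
[296.14888725 171.56872101]
```

The basket is held level: slope is 0.03 rad, and the bail is within 0.3 mm of where I expected it laterally. I'll take it to the front of the hook, above tip height.

```bash
cat >> g.py <<'E'
EXP=np.array([0,-.06364,-.03463])
def tcp_for(x,y,z): return st(x,y,z)-MH@EXP
E
python3 - <<'E'
from g import *
from plant import robot
p=robot.sense()["tcp_pos"]
robot.move_straight([p[0],p[1],p[2]+.049],vel=.12)
robot.move_straight(tcp_for(-.10,0,.237),vel=.08,attitude=RH)
robot.sleep(.3)
f=robot.grab_frame("side");np.savez("pics/s6.npz",**f);crop(f,200,90,360,230,4,"pics/s6.png")
f=robot.grab_frame("wrist");cv2.imwrite("pics/w6.png",f["image"][:,:,::-1]);np.savez("pics/w6.npz",**f)
W=cloud(f);c=st(-.1,0,.237)
with np.errstate(all='ignore'): b=W[(np.linalg.norm(W-c,axis=2)<.035)&(W[...,2]>c[2]-.012)]
d=b.mean(0)-c;print("bail err x,y,zmax",d@[np.cos(YAW),np.sin(YAW),0],d@[-np.sin(YAW),np.cos(YAW),0],b[:,2].max()-c[2],cv2.minAreaRect((b[:,:2]*1000).astype(np.float32)))
S=dict(np.load("pics/s6.npz"));W=cloud(S)
with np.errstate(all='ignore'): b=W[(np.linalg.norm(W-c,axis=2)<.035)&(W[...,2]>c[2]-.012)]
d=b.mean(0)-c;print(len(b),"side bail err x,y,zmax",d@[np.cos(YAW),np.sin(YAW),0],d@[-np.sin(YAW),np.cos(YAW),0],b[:,2].max()-c[2])
for n,X in dict(bail=c,seat=st(0,0,.201),tip=st(-.019,0,.224)).items(): print(n,(proj(S,X)-[200,90])*4)
print(robot.sense()["t"])
E
```

```text
bail err x,y,zmax 0.00014059853955449616 -6.068645006443268e-05 0.005119488257158439 ((505.2804260253906, -310.0404968261719), (5.16170597076416, 40.19292449951172), 36.975345611572266)
43 side bail err x,y,zmax 0.0016768564611244394 -0.0018284844564708305 0.0029704927071612097
bail [269.19113125 306.6461892 ]
seat [384.59554901 326.27488406]
tip [365.74909366 293.88074293]
24.25
```

View pics/s6.png

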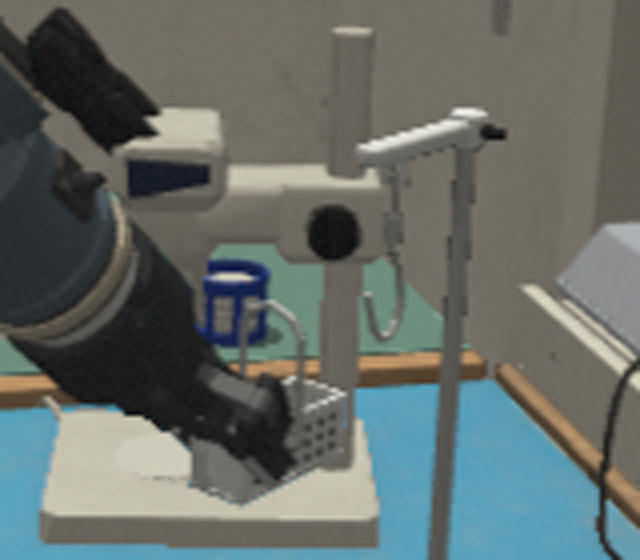

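View pics/w6.png

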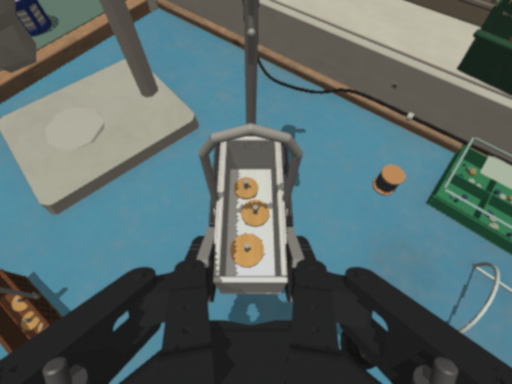

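The bail peak at crop (272,305) matches its predicted (269,307), and the hook tip at (366,293) matches too. I'll move in over the tip.

```bash
python3 - <<'E'
from g import *
from plant import robot
print(robot.move_straight(tcp_for(-.005,0,.237),vel=.04,contact_N=5))
robot.sleep(.2)
f=robot.grab_frame("side");np.savez("pics/s7.npz",**f);crop(f,230,90,360,220,4.5,"pics/s7.png")
f=robot.grab_frame("wrist");cv2.imwrite("pics/w7.png",f["image"][:,:,::-1]);np.savez("pics/w7.npz",**f)
S=dict(np.load("pics/s7.npz"))
for n,X in dict(bail=st(-.005,0,.237),seat=st(0,0,.201),tip=st(-.019,0,.224)).items(): print(n,(proj(S,X)-[230,90])*4.5)
print(robot.sense()["t"],robot.sense()["wrist_force"])
E
```

```text
False
bail [295.50238917 297.57104896]
seat [297.66999264 367.05924457]
tip [276.46773037 330.6158358 ]
27.075 [-0.47584808 -0.26622229 -1.75989776]
```

View pics/s7.png

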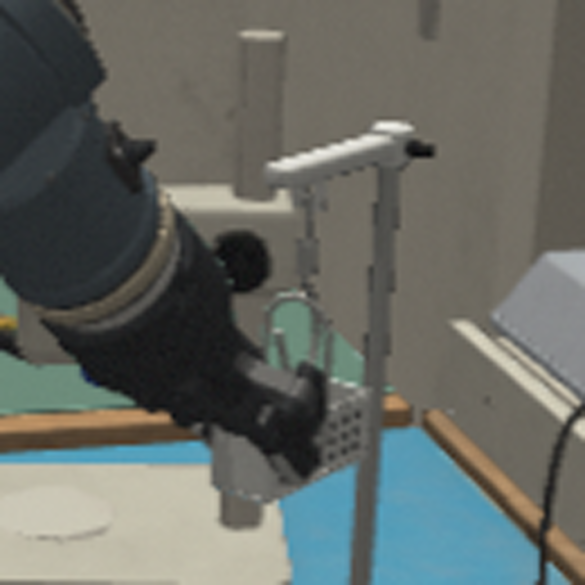

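View pics/w7.png

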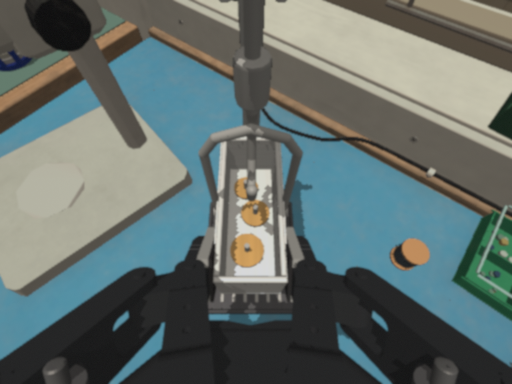

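In the wrist view the hook's tip end at (251,188) is on the near side of the bail and the shank at (251,115) is behind it, so the bail is over the mouth of the hook. I'll lower it.

```bash
python3 - <<'E'
from g import *
from plant import robot
robot.move_straight(tcp_for(-.003,0,.207),vel=.03,contact_N=5)
f0=robot.sense()["wrist_force"]
hit=robot.move_straight(tcp_for(-.001,0,.198),vel=.01,contact_N=1.5)
s=robot.sense(); c=s["tcp_pos"]+MH@EXP
print(hit,"bail now",c,"z; stand x",(c-st(0,0,0))@[np.cos(YAW),np.sin(YAW),0],s["wrist_force"]-f0)
f=robot.grab_frame("side");np.savez("pics/s8.npz",**f);crop(f,230,90,360,220,4.5,"pics/s8.png")
f=robot.grab_frame("wrist");cv2.imwrite("pics/w8.png",f["image"][:,:,::-1])
print(s["t"])
E
```

```text
True bail now [ 0.58311593 -0.25028503  0.19870864] z; stand x -0.0009361721161585602 [-0.6670342   0.24546268  4.35354571]
29.0167
```

View pics/s8.png

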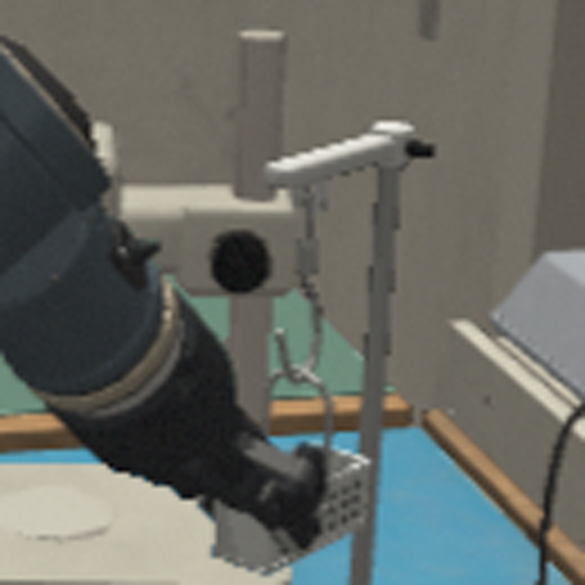

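View pics/w8.png

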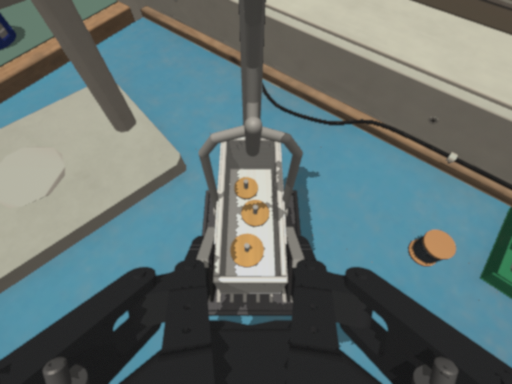

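The bail sits in the bend: the upward force is 4.4 N at bail z = 0.199, against a seat at 0.201. I'll ease the load and open gently.

```bash
python3 - <<'E'
from g import *
from plant import robot
p=robot.sense()["tcp_pos"]
for i in range(4):
    f=robot.sense()["wrist_force"]; print(np.round(f,2))
    if f[2]<.3: break
    p=p+[0,0,.0006]; robot.move_straight(p,vel=.01); robot.sleep(.15)
for o in (.40,.42,.45,.5,.6,.68):
    robot.grip(o,strength=20); robot.sleep(.25)
print(robot.sense()["t"],robot.sense()["wrist_force"],robot.sense()["opening"])
f=robot.grab_frame("side");crop(f,230,90,360,220,4.5,"pics/s9.png")
f=robot.grab_frame("wrist");cv2.imwrite("pics/w9.png",f["image"][:,:,::-1])
E
```

```text
[ 0.33 -0.68  3.89]
[-0.64 -0.8   1.24]
[ 0.29 -1.42 -0.9 ]
32.8333 [ 0.28202554 -1.06324356 -0.48696969] 0.682975309987825
```

View pics/s9.png

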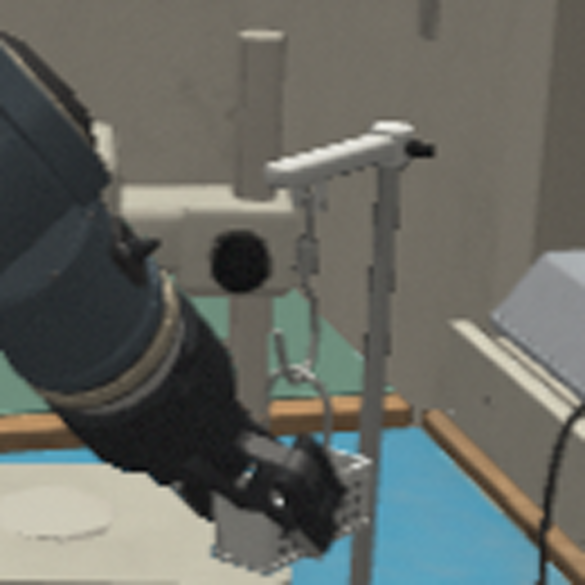

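View pics/w9.png

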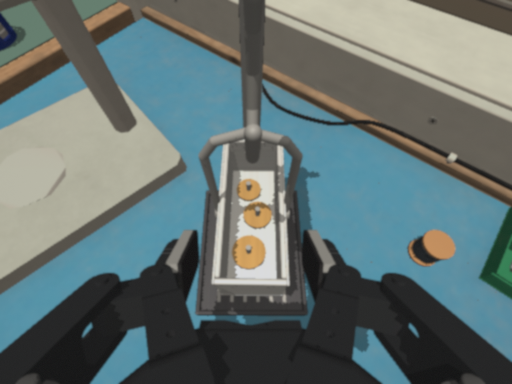

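Released. The basket hangs level, with clear gaps to both pads at columns 195 and 308 against box edges at 215 and 287. I'll withdraw slowly along the tool axis.

```bash
python3 - <<'E'
from g import *
from plant import robot
p=robot.sense()["tcp_pos"]; a=MH[:,2]
robot.move_straight(p-a*.06,vel=.04)
robot.move_straight(p-a*.14,vel=.08)
ims=[]
for i in range(3):
    f=robot.grab_frame("side");ims.append(cv2.resize(f["image"][110:210,265:330,::-1],None,fx=4,fy=4,interpolation=cv2.INTER_CUBIC)); robot.sleep(.35)
cv2.imwrite("pics/s10.png",np.hstack(ims))
np.savez("pics/s10.npz",**f)
f=robot.grab_frame("wrist");cv2.imwrite("pics/w10.png",f["image"][:,:,::-1])
W=cloud(f);c=st(0,0,.201)
with np.errstate(all='ignore'):
    d=W-c; x=d@[np.cos(YAW),np.sin(YAW),0];y=d@[-np.sin(YAW),np.cos(YAW),0];z=d[...,2]
    m=(abs(y)<.025)&(abs(x)<.055)&(z>-.058)&(z<-.045)
    print("rim slope",np.polyfit(x[m],z[m],1),m.sum())
    m=(abs(y)<.022)&(abs(y)>.006)&(abs(x)<.02)&(z>-.02)&(z<.01)
    print("bail",x[m].mean(),z[m].max(),m.sum())
T=robot.grab_frame("top");np.savez("pics/t10.npz",**T);W=cloud(T)
for n,c in (("loupe",(.515,-.435)),("tin",(.432,-.327))):
    with np.errstate(all='ignore'): b=W[(np.hypot(W[...,0]-c[0],W[...,1]-c[1])<.035)&(W[...,2]>.006)&(W[...,2]<.05)]
    print(n,cv2.minEnclosingCircle((b[:,:2]*1000).astype(np.float32)))
print(robot.sense()["t"])
E
```

```text
rim slope [-0.00126217 -0.05404985] 760
bail -0.00195466728438594 0.0006969071265086613 218
loupe ((511.19122314453125, -424.460205078125), 6.721808910369873)
tin ((442.29449462890625, -324.7796630859375), 12.534954071044922)
37.0333
```

View pics/s10.png

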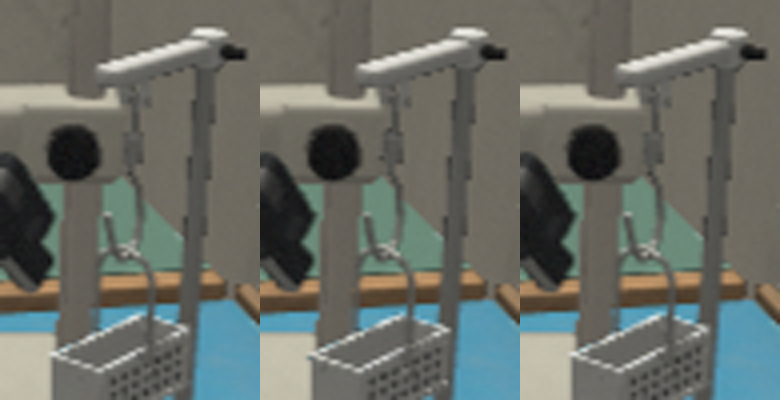

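View pics/w10.png

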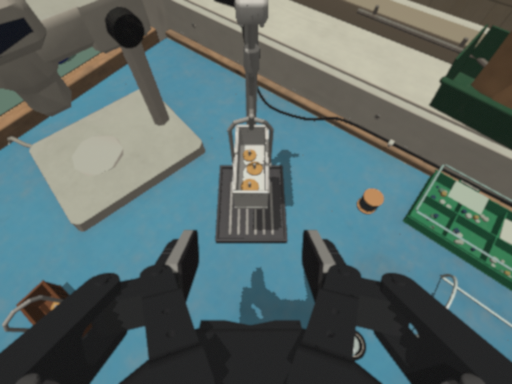

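The basket hangs level and still, with the bail in the bend. The arm hides the loupe and tin from the top camera, so I'll check them from the side.

```bash
python3 - <<'E'
from h import *
from plant import robot
for nm in("s10","side0"):
    S=dict(np.load(f"pics/{nm}.npz"));W=cloud(S)
    for n,c in (("loupe",(.515,-.435)),("tin",(.432,-.327))):
        with np.errstate(all='ignore'): b=W[(np.hypot(W[...,0]-c[0],W[...,1]-c[1])<.035)&(W[...,2]>.006)&(W[...,2]<.05)]
        print(nm,n,cv2.minEnclosingCircle((b[:,:2]*1000).astype(np.float32)))
robot.sleep(1.0)
f=robot.grab_frame("side");a=dict(np.load("pics/s10.npz"))["image"].astype(int)
print("moved px",(abs(f["image"].astype(int)-a)[110:250,270:330].max(2)>40).sum())
print(robot.close_job(),robot.sense()["t"])
E
```

```text
s10 loupe ((518.1465454101562, -440.4447937011719), 18.09233283996582)
s10 tin ((434.0990295410156, -327.00384521484375), 17.220998764038086)
side0 loupe ((516.6055297851562, -440.857177734375), 18.003488540649414)
side0 tin ((433.9574279785156, -327.5223693847656), 18.013063430786133)
moved px 1
the job is handed in; nothing more can be done
the job is handed in; nothing more can be done
```

The basket is hanging by its bail in the hook, level and still, and the job is handed in. It reports no verdict; the clock was at about 37 s of the 72 s at the last reading, shortly before handing in.

- **Hook:** I brought it to rest with the shut fingers from the front and drew them slowly away. Four side-camera frames then showed it hanging free and still, and I left it untouched for over 1 s before going to the basket.
- **Basket:** I gripped it leaning 45°, lifted it level, took the bail in over the hook tip and lowered it until the wrist force rose by about 4 N. I then eased the load, opened the fingers and withdrew.

**Last checks:**
- **Seating:** the bail is within about 2 mm of the seat in x and 1 mm in height.
- **Upright:** the rim slope along the basket is about 0.001 rad.
- **Stillness:** side frames more than 1 s apart are practically identical (1 pixel changed).
- **Loupe and tin:** both are within 2 mm of where they started, seen from the side camera.
- **Robot:** it stands about 14 cm back from the basket, touching nothing.

**Disagreements:**
- **Loupe and tin from above:** the final top-camera fit came out wrong because the arm hid part of them, so I used the side view instead.
- **Fingertips:** when partly open they stood about 7 mm behind the nominal length, so I advanced 4 mm more before gripping.

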